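# Lay up a three-colour acetate block for spectacle temples and clamp it

### The job

Lay up the three-colour acetate block, from which striped spectacle temples will be sliced, on the aluminium laminating jig: lay the ivory acetate sheet on the blue one that already lies there, let go, then lay the amber sheet on top, each squarely with its edges flush with the sheet below all round. Then push the clamp's red handle fully down so that the rubber foot holds the pile, and leave the spectacles and the tape roll where they are.

Things in the scene. Friction and masses are not known exactly. Their poses are not given: they have to be found in the camera images.
- jig: Laminating jig fixed to the bench: pale aluminium bed 110 mm wide (own x), 295 mm long (own y, -103 to +192 mm), top at 14 mm; toggle clamp on its +y end. Origin: on the bench under the pile's centre, z up. Three 6 mm dowels stand 6 mm above the bed (lower than one sheet): at x = +29.5, y = -55 and +55 mm, and at x = 0, y = -84.5 mm.
- clamp_pivot (a point): Pivot of the clamp arm, fixed on the jig at its x = 0, y = +130, z = 48 mm; axes as the jig's. Clamp base: x from -32 to +32, y from +114 to +180 mm of the jig, up to z = 65 mm. The arm is 20 mm wide and 145 mm long; open it stands about upright on the pivot, up to z = 195 mm; shut it lies over the pile with its foot at the jig's origin.
- blue_sheet: Flat rigid acetate sheet, dark blue (50 x 160 x 8 mm, 93 g), a small white paper sticker in one corner of one face. Origin: centre of its underside; own x along the 50 mm width, y along the 160 mm length, z up. Bottom layer: it lies on the jig's bed already, its length along the jig's y.
- ivory_sheet: Flat rigid acetate sheet, ivory (50 x 160 x 8 mm, 93 g), a small white paper sticker in one corner of one face. Origin: centre of its underside; own x along the 50 mm width, y along the 160 mm length, z up. Lies loose on the bench at the start. The middle layer.
- amber_sheet: Flat rigid acetate sheet, amber orange (50 x 160 x 8 mm, 93 g), a small white paper sticker in one corner of one face. Origin: centre of its underside; own x along the 50 mm width, y along the 160 mm length, z up. Lies loose on the bench at the start. The top layer.
- clamp_handle (a joint): Angle of the clamp's red handle, rad: 0 = fully down, level, shut (it locks there by itself); about 0.73 = raised, open. It turns about the jig's x axis through x = 0, y = +160, z = 58 mm of the jig and points to the jig's +y when down. As it goes down, a linkage swings the arm onto the pile. A few newtons suffice.
- handle_grip (a point): On the upper face of the red grip, 105 mm out from the handle's pivot and 8.5 mm off its centre line; moves with the handle. Own y points out along the handle, z is normal to the face. The grip runs from 43 to 128 mm from the pivot, 19 mm wide, 17 mm thick.
- clamp_foot: Black rubber foot of the clamp, 25 mm across, sprung on the end of the arm. Origin: centre of its pressing face; it faces down when the clamp is shut.
- spectacles: Bystander: a pair of brown spectacles lying behind the jig (43 x 140 x 12 mm); leave it where it is. Origin: its underside, about the middle.
- tape_roll: Bystander: a roll of masking tape lying flat to the right (106 mm across, 25 mm high); leave it where it is. Origin: its underside, about the middle.

How it is judged (in metres and radians):
On the way, in this order (a step that is already met when the one before it is completed fails the run):
1. the ivory sheet lies square on the blue sheet, released, with the clamp still open (x of ivory_sheet in the frame of blue_sheet between -0.004 and 0.004 m and y of ivory_sheet in the frame of blue_sheet between -0.004 and 0.004 m and z of ivory_sheet in the frame of blue_sheet between 0.0055 and 0.0105 m and angle between the y axis of ivory_sheet and the y axis of blue_sheet, either way round below 0.05 rad and angle between ivory_sheet's own z axis and vertical below 0.06 rad and contact force between the fingers and ivory_sheet below 0.2 N and linear speed of ivory_sheet below 0.02 m/s and value of joint clamp_handle above 0.3 rad), for 0.2 s.
2. the amber sheet lies square on the ivory sheet, released, with the clamp still open (x of ivory_sheet in the frame of blue_sheet between -0.004 and 0.004 m and y of ivory_sheet in the frame of blue_sheet between -0.004 and 0.004 m and z of ivory_sheet in the frame of blue_sheet between 0.0055 and 0.0105 m and angle between the y axis of ivory_sheet and the y axis of blue_sheet, either way round below 0.05 rad and angle between each of ivory_sheet, amber_sheet's own z axis and vertical below 0.06 rad and x of amber_sheet in the frame of ivory_sheet between -0.004 and 0.004 m and y of amber_sheet in the frame of ivory_sheet between -0.004 and 0.004 m and z of amber_sheet in the frame of ivory_sheet between 0.0055 and 0.0105 m and angle between the y axis of amber_sheet and the y axis of ivory_sheet, either way round below 0.05 rad and contact force between the fingers and amber_sheet below 0.2 N and linear speed of amber_sheet below 0.02 m/s and value of joint clamp_handle above 0.3 rad), for 0.2 s.
At the end, for the whole second after the job is handed in: Blue, ivory, amber lie in this order on the jig, each within 4 mm along both axes and 0.05 rad of the sheet below; the blue one within 7 mm and 0.06 rad of its place on the jig; the handle is below 0.06 rad and the foot presses on the amber sheet (over 1.5 N); all released and at rest (x of blue_sheet in the frame of jig between -0.007 and 0.007 m and y of blue_sheet in the frame of jig between -0.007 and 0.007 m and angle between the y axis of blue_sheet and the y axis of jig, either way round below 0.06 rad and x of ivory_sheet in the frame of blue_sheet between -0.004 and 0.004 m and y of ivory_sheet in the frame of blue_sheet between -0.004 and 0.004 m and z of ivory_sheet in the frame of blue_sheet between 0.0055 and 0.0105 m and angle between the y axis of ivory_sheet and the y axis of blue_sheet, either way round below 0.05 rad and angle between each of ivory_sheet, amber_sheet's own z axis and vertical below 0.06 rad and x of amber_sheet in the frame of ivory_sheet between -0.004 and 0.004 m and y of amber_sheet in the frame of ivory_sheet between -0.004 and 0.004 m and z of amber_sheet in the frame of ivory_sheet between 0.0055 and 0.0105 m and angle between the y axis of amber_sheet and the y axis of ivory_sheet, either way round below 0.05 rad and contact force between the fingers and ivory_sheet below 0.2 N and linear speed of each of ivory_sheet, amber_sheet below 0.02 m/s and contact force between the fingers and amber_sheet below 0.2 N and value of joint clamp_handle below 0.06 rad and contact force between clamp_foot and amber_sheet above 1.5 N); the robot touches nothing.
It fails at once if the spectacles moved more than 20 mm (distance of spectacles from where it was at the start of the episode above 0.02 m).
It fails at once if the tape roll moved more than 20 mm (distance of tape_roll from where it was at the start of the episode above 0.02 m).
It also fails if it takes over 72 s, if anything falls off the work surface, if the arm or the gripper's body presses on something with over 40 N, if the wrist force passes 120 N, or if a joint passes its speed limit or range.

### The arm

A 6-joint arm with a two-finger parallel gripper is mounted at the origin on a cart in front of the work surface, level with it; the furniture and walls round the work are solid. World frame = base frame: x ahead of the robot, y to its left, z up, the work surface at z = 0. Lengths are in mm, angles in rad, forces in N, time in s.
With the tool pointing down it reaches from about 300 to 775 mm from the base axis. Payload 14.6 kg.
Tool frame: the origin (TCP) lies between the finger pads; the fingertips stand manip.nose_length ahead of it and the grasp point (between the pads) lies 11 mm behind it (manip.nose_length is the distance from the TCP to the fingertips, in mm); z points along the fingers, y is the line along which they close (so a half turn about z gives the same grasp; the last joint's range is limited). The gripper opens to 94 mm and grips with 3 to 60 N. Pads are 16 mm wide; open, the fingers measure 119 mm over their backs; the gripper's body (75 mm by 177 mm) begins 78 mm behind the grasp point.
Start: joints at [1.102, 0.3, 1.521, -0, 1.321, -0.067], TCP at [215.088, 506.188, 213.446] pointing down, gripper open.
Joint ranges: [-3.03, 3.03], [-0.79, 2.21], [0.23, 2.52], [-1.04, 4.18], [0, 3.07], [-2.55, 2.55]. Speed limits (rad/s): [2.22, 2.22, 2.57, 3.14, 3.14, 3.14].

### API

Orientations are given as [roll, pitch, yaw] about the fixed x, y, z axes, in that order (R = Rz(yaw) Ry(pitch) Rx(roll)).
In Python, from cell import manip, cams, job gives the robot as it stands.
- The arm moves only by the tool jog_arm, never from a script. Its argument "commands" is a list of rows, each an object of numbers: "dx", "dy", "dz": the shift along the tool's x, y, z each as a share of 40 mm, from -1 to 1; "ax", "ay", "az": the turn, a rotation vector about the tool's x, y, z each as a share of 10 degrees, from -1 to 1; "gripper": the closure, from 0 (fully open) to 1 (shut). A call has 1 to 10 rows; each row shifts and turns the commanded pose from where the row before left it, along the tool's axes as they then stand; what a row does not reach is not made up. A row lasts 1/8 s, in which the tool goes at most 62.5 mm and 10.7 degrees, less where a joint would pass 70% of its speed; a pose out of reach is approached as far as the arm can. A call with a number of a shift or a turn outside -1 to 1 is refused whole. A call with a gripper value outside its range is refused whole. The fingers move at their own pace and stop on an object; "squeeze" is the grip in N (left out, the last holds). Time passes only in rows, so rows that do not move let the fingers close. It gives the time, the measured TCP pose, the force, the opening and the grip force at its end, in the units of the state.
- manip.read_state(): the state, without advancing time (a new reading comes with each control period).
- cams.camera(name): name is "scene" or "top" or "wrist"; returns a dict with "image" (384x512x3 uint8, red, green, blue), "fx", "fy", "cx", "cy" (pixels), "world_to_cam" (4x4, takes a point from world to camera coordinates). Camera axes: x right, y down, z forward; pixel columns grow to the right and rows downward; lengths in mm; the calibration is good to about 2 mm. A picture is of the moment at which its call begins. There is no depth.
- job.sign_off(): hands the job in; it is judged then, once.
The state is a dict: "clock": time; "joints": joint angles; "qd": joint speeds; "effort": joint torques, N m; "eef_pos": TCP position; "eef_rot": TCP orientation; "wrist_force": force on the tool from outside, world axes, zero at the start; "moment": the same for the moment, N m; "finger_gap": finger opening in mm; "finger_force": force on a finger pad.
Only numpy, scipy, OpenCV 4.12 (cv2) and the standard library are available. Lean on these libraries where they do the work, as an engineer would, in place of code of your own. Each camera call takes 0.05 s, during which the arm holds its last target. There are 200 camera calls.

## Working session

There is one attempt and no reset: what is moved stays moved. The work goes in short steps, Python scripts to look and compute and a tool call to move; the robot and the scene stay as the last step left them, time stands still between calls to the robot, and variables do not carry over. Pictures are saved under pics/ and viewed, at most 10 in all, crops included, and the job is handed in when it is done.

Besides the shell and the picture viewer there is one more tool, called after ">>>" as name([rows], argument=value, ...), one row to a line, values as JSON. jog_arm: Moves the arm, as the interface text tells. Shift numbers are shares of 40 mm and turn numbers shares of 10 degrees, none past 1 either way. Its arguments: {"type":"object","properties":{"commands":{"type":"array"},"squeeze":{"type":"number"}},"required":["commands"]}

```bash
ls; mkdir -p pics
python3 - <<'E'
from cell import manip,cams,job
import cv2,numpy as np,pickle
s=manip.read_state();print(s);print(manip.nose_length)
for n in ["top","scene"]:
    c=cams.camera(n);pickle.dump(c,open(f'pics/{n}0.pkl','wb'))
    print(n,c['fx'],c['fy'],c['cx'],c['cy'],np.round(c['world_to_cam'],3).tolist())
    cv2.imwrite(f'pics/{n}0.png',cv2.resize(c['image'][...,::-1],(800,600),interpolation=cv2.INTER_CUBIC))
E
```

```text
pics
{'clock': 0.0, 'joints': array([ 1.10238582e+00,  3.00473350e-01,  1.52162568e+00,  4.73645582e-05,
        1.32068355e+00, -6.65679743e-02]), 'qd': array([-0.00169763,  0.00091178,  0.00123307, -0.00048163, -0.00022933,
        0.00087817]), 'effort': array([ 1.57338718e-04, -5.31797755e+01, -3.52742493e+01,  7.07806530e-02,
        2.43121921e-02, -7.96749623e-05]), 'eef_pos': array([214.9675803 , 505.95954785, 212.86622222]), 'eef_rot': array([-3.14040841e+00, -1.24927811e-04,  2.73973830e+00]), 'wrist_force': array([ 0.66430394,  0.54322952, -0.64827758]), 'moment': array([-0.037081  , -0.03167916,  0.04731209]), 'finger_force': 0.0, 'finger_gap': 94.0475791322052}
8.0
top 347.5529812399494 347.5529812399494 252.57310942958023 188.1637793244991 [[0.01, -1.0, 0.024, -110.491], [-0.989, -0.013, -0.147, 549.287], [0.147, -0.023, -0.989, 980.561], [0.0, 0.0, 0.0, 1.0]]
scene 421.0996247066125 421.0996247066125 251.59857168704994 194.32154233400672 [[0.797, -0.605, -0.001, -488.846], [-0.415, -0.546, -0.728, 244.132], [0.44, 0.58, -0.685, 1363.034], [0.0, 0.0, 0.0, 1.0]]
```

View pics/top0.png

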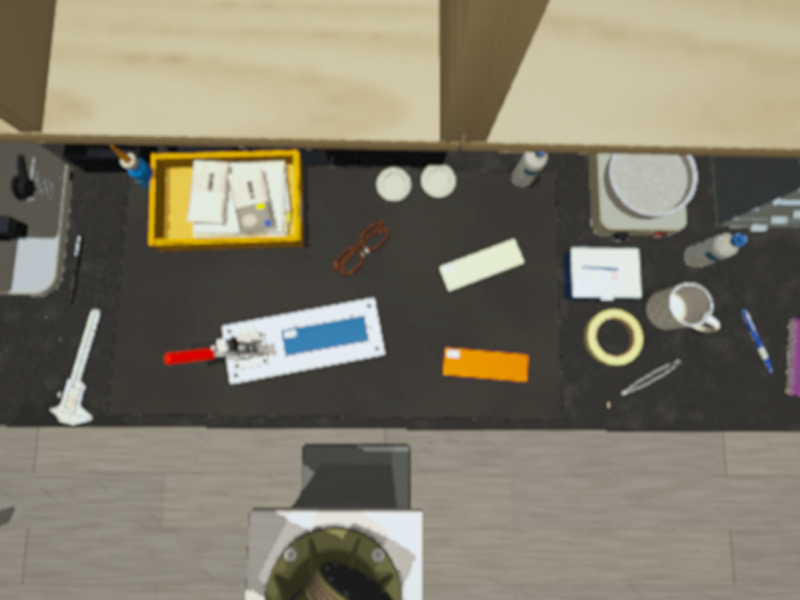

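View pics/scene0.png

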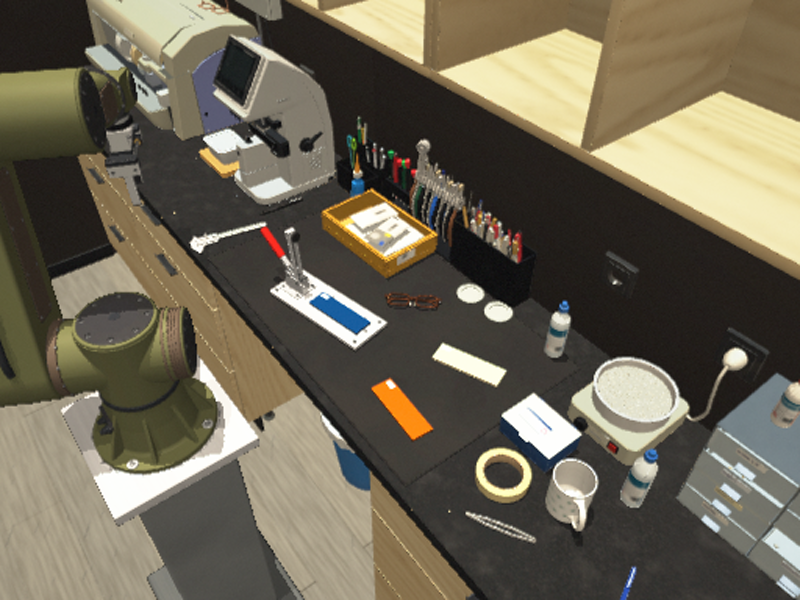

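```bash
cat > h.py <<'E'
import cv2,numpy as np
from scipy.optimize import minimize
from scipy.spatial.transform import Rotation as R
HSV={'blue':((95,120,50),(115,255,255)),'amber':((8,150,120),(20,255,255)),'ivory':((22,15,150),(45,90,255))}
def proj(c,P):
    P=np.atleast_2d(P);q=P@c['world_to_cam'][:3,:3].T+c['world_to_cam'][:3,3]
    return np.c_[c['fx']*q[:,0]/q[:,2]+c['cx'],c['fy']*q[:,1]/q[:,2]+c['cy']]
def unproj(c,uv,z):
    uv=np.atleast_2d(uv).astype(float);W=c['world_to_cam'];o=-W[:3,:3].T@W[:3,3]
    d=np.c_[(uv[:,0]-c['cx'])/c['fx'],(uv[:,1]-c['cy'])/c['fy'],np.ones(len(uv))]@W[:3,:3]
    return o+d*((z-o[2])/d[:,2])[:,None]
def mask(c,col):
    m=cv2.inRange(cv2.cvtColor(c['image'],cv2.COLOR_RGB2HSV),*map(np.array,HSV[col]))
    n,l,s,_=cv2.connectedComponentsWithStats(m)
    k=1+np.argmax(s[1:,4]);m=np.uint8(l==k)
    ct=max(cv2.findContours(m,cv2.RETR_EXTERNAL,cv2.CHAIN_APPROX_NONE)[0],key=len)
    return cv2.fillPoly(np.zeros_like(m),[cv2.convexHull(ct)],1)
def box(p,z0,h=8,w=50,l=160):
    a=np.array([[x,y] for x in(-w/2,w/2) for y in(-l/2,l/2)])
    cs,sn=np.cos(p[2]),np.sin(p[2]);a=a@np.array([[cs,sn],[-sn,cs]])+p[:2]
    return np.r_[np.c_[a,np.full(4,z0)],np.c_[a,np.full(4,z0+h)]]
def render(c,P):
    S=4;uv=(proj(c,P)+.5)*S-.5
    h=cv2.convexHull(np.float32(uv))
    im=cv2.fillConvexPoly(np.zeros((384*S,512*S),np.uint8),np.int32(np.round(h*16)),255,shift=4)
    return cv2.resize(im,(512,384),interpolation=cv2.INTER_AREA)/255.
def fit(c,col,z0,p0=None):
    m=mask(c,col).astype(float)
    if p0 is None:
        v,u=np.nonzero(m);g=unproj(c,np.c_[u,v],z0+8)[:,:2]
        (cx,cy),(a,b),t=cv2.minAreaRect(np.float32(g));t=np.radians(t)
        if a>b:t+=np.pi/2
        p0=[cx,cy,t]
    f=lambda q:np.abs(render(c,box([q[0],q[1],q[2]/60],z0))-m).sum()
    q0=np.array([p0[0],p0[1],p0[2]*60])
    for s in(6,2):
        r=minimize(f,q0,method='Nelder-Mead',options=dict(initial_simplex=q0+np.vstack([np.zeros(3),np.eye(3)*s]),xatol=.02,fatol=.05));q0=r.x
    t=(q0[2]/60+np.pi/2)%np.pi-np.pi/2
    return np.array([q0[0],q0[1],t]),r.fun,m.sum()
E
python3 - <<'E'
import pickle
from h import *
from cell import cams
for n in('top','scene'):
    c=pickle.load(open(f'pics/{n}0.pkl','rb'))
    for k,z in(('blue',14),('ivory',0),('amber',0)): print(n,k,fit(c,k,z))
c=cams.camera('wrist');print(c['fx'],c['cx'],c['cy'])
from cell import manip
s=manip.read_state();T=np.eye(4);T[:3,:3]=R.from_euler('xyz',s['eef_rot']).as_matrix();T[:3,3]=s['eef_pos']
print(np.round(c['world_to_cam']@T,3))
E
```

```text
top blue (array([4.74009258e+02, 2.77344693e+01, 2.27664250e-01]), np.float64(180.90196078431373), np.float64(762.0))
top ivory (array([9.16102081e+02, 2.77032814e+02, 2.17883218e-01]), np.float64(21543.27843137255), np.float64(22389.0))
top amber (array([ 4.21817766e+02, -2.80002272e+02, -1.01361600e-01]), np.float64(174.13725490196077), np.float64(1095.0))
scene blue (array([4.73019893e+02, 2.95839373e+01, 1.84585173e-01]), np.float64(53.52549019607843), np.float64(411.0))
scene ivory (array([ 1.92115590e+03, -1.76935857e+02,  6.40373021e-01]), np.float64(7860.529411764706), np.float64(8097.0))
scene amber (array([720.92739194, 250.29420998,   0.81521578]), np.float64(2148.3882352941177), np.float64(2477.0))
291.49650971404657 255.69456015661595 190.87716925977873
[[-0.00000e+00  1.00000e+00  1.00000e-03 -1.20000e-01]
 [-9.66000e-01 -0.00000e+00 -2.59000e-01  2.85930e+01]
 [-2.59000e-01 -1.00000e-03  9.66000e-01  1.84865e+02]
 [ 0.00000e+00  0.00000e+00  0.00000e+00  1.00000e+00]]
```

Run:
```python
import pickle
from h import *
c=pickle.load(open('pics/top0.pkl','rb'))
f=lambda p,z:print(np.round(unproj(c,(np.array(p)+.5)/1.5625-.5,z)[:,:2],1).tolist())
f([[439,267],[517,239],[525,262],[447,291],[482,264.5]],8)
f([[444,347],[529,353],[527,382],[442,376],[485,364.5]],8)
f([[282,332],[364,317],[369,341],[286,356],[325,337]],22)
f([[361,248],[613,336]],10)
```

```text
[[610.9, -191.0], [669.9, -346.5], [623.5, -361.3], [563.4, -206.6], [617.2, -275.9]]
[[454.4, -200.3], [444.6, -364.5], [389.4, -359.1], [399.2, -196.3], [421.8, -279.0]]
[[478.6, 108.2], [508.9, -46.1], [463.4, -56.4], [433.5, 98.9], [470.0, 26.9]]
[[646.3, -37.4], [479.1, -528.7]]
```

>>> jog_arm([
  {"dz": -0.5, "az": 0.92, "gripper": 0},
  {"dz": -0.5, "az": 0.92},
  {"dz": -0.5, "az": 0.92},
  {"dz": -0.5, "az": 0.92},
  {"dz": -0.5, "az": 0.92},
  {"dx": -0.993, "dy": 0.108},
  {"dx": -0.993, "dy": 0.108},
  {"dx": -0.993, "dy": 0.108},
  {"dx": -0.993, "dy": 0.108},
  {"dx": -0.993, "dy": 0.108},
], squeeze=40)

```text
schema error: expected keys dx, dy, dz, ax, ay, az, gripper
```

>>> jog_arm([
  {"dx": -0.993, "dy": 0.108},
  {"dx": -0.993, "dy": 0.108},
  {"dx": -0.993, "dy": 0.108},
  {"dx": -0.993, "dy": 0.108},
  {"dx": -0.993, "dy": 0.108},
  {"dx": -0.993, "dy": 0.108},
  {"dx": -0.993, "dy": 0.108},
  {"dx": -0.993, "dy": 0.108},
  {"dx": -0.993, "dy": 0.108},
  {"dx": -0.993, "dy": 0.108},
])

```text
schema error: expected keys dx, dy, dz, ax, ay, az, gripper
```

>>> jog_arm([
  {"dx": -0.993, "dy": 0.108, "dz": 0.69},
  {"dx": -0.993, "dy": 0.108, "dz": 0.69},
  {"dx": -0.993, "dy": 0.108, "dz": 0.69},
  {"dx": -0.993, "dy": 0.108, "dz": 0.69},
  {"dx": -0.993, "dy": 0.108, "dz": 0.69},
  {"dx": -0.993, "dy": 0.108, "dz": 0.69},
  {"dx": -0.993, "dy": 0.108, "dz": 0.69},
  {},
  {},
])

```text
schema error: expected keys dx, dy, dz, ax, ay, az, gripper
```

>>> jog_arm([
  {"dx": 0, "dy": 0, "dz": -0.5, "ax": 0, "ay": 0, "az": 0.92, "gripper": 0},
  {"dx": 0, "dy": 0, "dz": -0.5, "ax": 0, "ay": 0, "az": 0.92, "gripper": 0},
  {"dx": 0, "dy": 0, "dz": -0.5, "ax": 0, "ay": 0, "az": 0.92, "gripper": 0},
  {"dx": 0, "dy": 0, "dz": -0.5, "ax": 0, "ay": 0, "az": 0.92, "gripper": 0},
  {"dx": 0, "dy": 0, "dz": -0.5, "ax": 0, "ay": 0, "az": 0.92, "gripper": 0},
  {"dx": -0.993, "dy": 0.108, "dz": 0, "ax": 0, "ay": 0, "az": 0, "gripper": 0},
  {"dx": -0.993, "dy": 0.108, "dz": 0, "ax": 0, "ay": 0, "az": 0, "gripper": 0},
  {"dx": -0.993, "dy": 0.108, "dz": 0, "ax": 0, "ay": 0, "az": 0, "gripper": 0},
  {"dx": -0.993, "dy": 0.108, "dz": 0, "ax": 0, "ay": 0, "az": 0, "gripper": 0},
  {"dx": -0.993, "dy": 0.108, "dz": 0, "ax": 0, "ay": 0, "az": 0, "gripper": 0},
], squeeze=40)

```text
clock: 1.4
eef_pos: [306.7, 327.2, 313.3]
eef_rot: [-3.141, 0.0, 1.937]
wrist_force: [0.5, 0.0, 0.2]
finger_gap: 93.8
finger_force: 0.0
```

>>> jog_arm([
  {"dx": -0.945, "dy": 0.129, "dz": 0, "ax": 0, "ay": 0, "az": 0, "gripper": 0},
  {"dx": -0.945, "dy": 0.129, "dz": 0, "ax": 0, "ay": 0, "az": 0, "gripper": 0},
  {"dx": -0.945, "dy": 0.129, "dz": 0, "ax": 0, "ay": 0, "az": 0, "gripper": 0},
  {"dx": -0.945, "dy": 0.129, "dz": 0, "ax": 0, "ay": 0, "az": 0, "gripper": 0},
  {"dx": -0.945, "dy": 0.129, "dz": 0, "ax": 0, "ay": 0, "az": 0, "gripper": 0},
  {"dx": -0.945, "dy": 0.129, "dz": 0, "ax": 0, "ay": 0, "az": 0, "gripper": 0},
  {"dx": -0.945, "dy": 0.129, "dz": 0, "ax": 0, "ay": 0, "az": 0, "gripper": 0},
  {"dx": -0.945, "dy": 0.129, "dz": 0.3, "ax": 0, "ay": 0, "az": 0, "gripper": 0},
  {"dx": -0.945, "dy": 0.129, "dz": 0.6, "ax": 0, "ay": 0, "az": 0.5, "gripper": 0},
  {"dx": 0, "dy": 0, "dz": 1, "ax": 0, "ay": 0, "az": 0.5, "gripper": 0},
])

```text
clock: 2.65
eef_pos: [472.5, 25.6, 236.9]
eef_rot: [3.14, 0.0, 1.757]
wrist_force: [1.2, 0.2, -0.3]
finger_gap: 93.8
finger_force: 0.0
```

>>> jog_arm([
  {"dx": 0, "dy": 0, "dz": 1, "ax": 0, "ay": 0, "az": 0, "gripper": 0},
  {"dx": 0, "dy": 0, "dz": 0.9, "ax": 0, "ay": 0, "az": 0, "gripper": 0},
  {"dx": 0, "dy": 0, "dz": 0.6, "ax": 0, "ay": 0, "az": 0, "gripper": 0},
  {"dx": 0, "dy": 0, "dz": 0, "ax": 0, "ay": 0, "az": 0, "gripper": 0},
  {"dx": 0, "dy": 0, "dz": 0, "ax": 0, "ay": 0, "az": 0, "gripper": 0},
])

```text
clock: 3.28
eef_pos: [472.0, 27.5, 138.5]
eef_rot: [3.14, 0.0, 1.762]
wrist_force: [0.3, -0.3, 0.3]
finger_gap: 94.2
finger_force: 0.0
```

```bash
cat >> h.py <<'E'
def look(col,z0,name):
    from cell import manip,cams
    import pickle
    s=manip.read_state();c=cams.camera('wrist');pickle.dump((s,c),open(f'pics/{name}.pkl','wb'))
    cv2.imwrite(f'pics/{name}.png',c['image'][...,::-1])
    p,e,n=fit(c,col,z0)
    yaw=s['eef_rot'][2];xt=np.array([np.cos(yaw),np.sin(yaw)]);yt=np.array([np.sin(yaw),-np.cos(yaw)])
    d=p[:2]-s['eef_pos'][:2]
    print('clock',s['clock'],'eef',np.round(s['eef_pos'],2),np.round(s['eef_rot'],4),'F',np.round(s['wrist_force'],1))
    print(col,np.round(p,4),'err',round(e),'of',n,'| tool-frame offset of sheet centre',np.round([d@xt,d@yt],2),'az deg',round(np.degrees(yaw-np.pi/2-p[2]),2))
    return s,c,p
E
python3 - <<'E'
from h import *
look('blue',14,'w_blue')
E
```

```text
clock 3.275 eef [471.97  27.47 138.46] [3.1405e+00 2.0000e-04 1.7624e+00] F [ 0.3 -0.3  0.3]
blue [4.726176e+02 2.679810e+01 1.921000e-01] err 197 of 7340.0 | tool-frame offset of sheet centre [-0.78  0.51] az deg -0.03
```

View pics/w_blue.png

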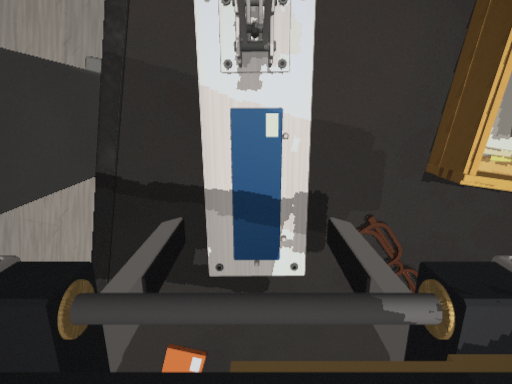

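>>> jog_arm([
  {"dx": -0.904, "dy": 0.235, "dz": 0, "ax": 0, "ay": 0, "az": 0, "gripper": 0},
  {"dx": -0.904, "dy": 0.235, "dz": 0, "ax": 0, "ay": 0, "az": 0, "gripper": 0},
  {"dx": -0.904, "dy": 0.235, "dz": 0, "ax": 0, "ay": 0, "az": 0, "gripper": 0},
  {"dx": -0.904, "dy": 0.235, "dz": 0, "ax": 0, "ay": 0, "az": 0, "gripper": 0},
  {"dx": -0.904, "dy": 0.235, "dz": 0, "ax": 0, "ay": 0, "az": 0, "gripper": 0},
  {"dx": -0.904, "dy": 0.235, "dz": 0, "ax": 0, "ay": 0, "az": 0, "gripper": 0},
  {"dx": -0.904, "dy": 0.235, "dz": 0, "ax": 0, "ay": 0, "az": 0, "gripper": 0},
  {"dx": -0.904, "dy": 0.235, "dz": 0, "ax": 0, "ay": 0, "az": 0, "gripper": 0},
  {"dx": -0.904, "dy": 0.235, "dz": 0.15, "ax": 0, "ay": 0, "az": -0.5, "gripper": 0},
  {"dx": 0, "dy": 0, "dz": 0.2, "ax": 0, "ay": 0, "az": -0.5, "gripper": 0},
])

```text
clock: 4.58
eef_pos: [617.1, -278.2, 124.1]
eef_rot: [3.141, 0.002, 1.938]
wrist_force: [-0.2, 0.2, -0.4]
finger_gap: 94.2
finger_force: 0.0
```

>>> jog_arm([
  {"dx": 0, "dy": 0, "dz": 0, "ax": 0, "ay": 0, "az": 0, "gripper": 0},
  {"dx": 0, "dy": 0, "dz": 0, "ax": 0, "ay": 0, "az": 0, "gripper": 0},
])

```text
clock: 4.82
eef_pos: [616.8, -275.7, 124.6]
eef_rot: [3.141, 0.001, 1.935]
wrist_force: [0.3, 0.9, -0.2]
finger_gap: 93.8
finger_force: 0.0
```

Run:
```python
from h import *
s,c,p=look('ivory',0,'w_ivory')
im=c['image'].copy()
cv2.polylines(im,[np.int32(np.round(proj(c,box(p,0))[[4,5,7,6]]))],True,(255,0,0),1)
print(cv2.cvtColor(c['image'],cv2.COLOR_RGB2HSV)[190,256])
cv2.imwrite('pics/w_ivory.png',im[...,::-1])
```

```text
clock 4.825 eef [ 616.81 -275.7   124.56] [3.1408e+00 9.0000e-04 1.9354e+00] F [ 0.3  0.9 -0.2]
ivory [ 6.165265e+02 -2.745093e+02  3.863000e-01] err 3471 of 4087.0 | tool-frame offset of sheet centre [1.22 0.16] az deg -1.25
[ 24  42 198]
```

View pics/w_ivory.png

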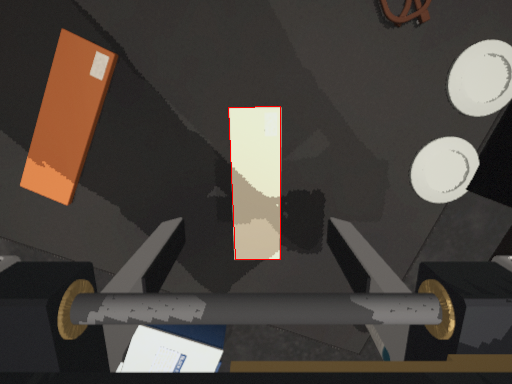

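```bash
python3 - <<'E'
import re
t=open('h.py').read()
t=t.replace("'ivory':((22,15,150),(45,90,255))","'ivory':((12,12,110),(60,130,255))").replace("'amber':((8,150,120)","'amber':((3,130,90)")
t=t.replace("n,l,s,_=cv2.connectedComponentsWithStats(m)\n    k=1+np.argmax(s[1:,4])","n,l,s,ce=cv2.connectedComponentsWithStats(m)\n    k=1+np.argmax(s[1:,4]*(np.hypot(*(ce[1:]-[256,185]).T)<80))")
open('h.py','w').write(t)
E
python3 - <<'E'
from h import *
import pickle
s,c=pickle.load(open('pics/w_ivory.pkl','rb'));p,e,n=fit(c,'ivory',0)
yaw=s['eef_rot'][2];xt=np.array([np.cos(yaw),np.sin(yaw)]);yt=np.array([np.sin(yaw),-np.cos(yaw)]);d=p[:2]-s['eef_pos'][:2]
print(p,e,n,d@xt,d@yt,np.degrees(yaw-np.pi/2-p[2]))
uv=proj(c,box(p,0)); print(np.round(uv[4:],1).tolist())
m=mask(c,'ivory');v,u=np.nonzero(m);print(u.min(),u.max(),v.min(),v.max())
E
```

```text
[ 6.16610408e+02 -2.74836315e+02  3.74400090e-01] 176.03921568627453 7740.0 0.8816796486258214 0.12242951724821738 -0.5626302553278646
[[233.8, 259.5], [228.7, 107.0], [279.6, 259.1], [281.4, 106.4]]
229 281 107 259
```

>>> jog_arm([
  {"dx": -0.478, "dy": 0.003, "dz": 0.7, "ax": 0, "ay": 0, "az": -0.056, "gripper": 0},
  {"dx": 0, "dy": 0, "dz": 0.9, "ax": 0, "ay": 0, "az": 0, "gripper": 0},
  {"dx": 0, "dy": 0, "dz": 0.7, "ax": 0, "ay": 0, "az": 0, "gripper": 0},
  {"dx": 0, "dy": 0, "dz": 0.45, "ax": 0, "ay": 0, "az": 0, "gripper": 0},
  {"dx": 0, "dy": 0, "dz": 0, "ax": 0, "ay": 0, "az": 0, "gripper": 0},
  {"dx": 0, "dy": 0, "dz": 0, "ax": 0, "ay": 0, "az": 0, "gripper": 0},
])

```text
clock: 5.62
eef_pos: [624.2, -294.0, 15.0]
eef_rot: [3.14, 0.002, 1.947]
wrist_force: [-0.1, 0.1, 0.4]
finger_gap: 94.3
finger_force: 0.0
```

Run:
```python
from cell import manip
s=manip.read_state();print(s['eef_pos'],s['eef_rot'],s['wrist_force'],s['qd'])
```

```text
[ 624.16962311 -293.96546996   14.98453892] [3.14032835e+00 1.54677239e-03 1.94665824e+00] [-0.12705929  0.08163753  0.39454383] [-0.00283741 -0.00653758 -0.00062935 -0.00022777 -0.00113765 -0.00174355]
```

>>> jog_arm([
  {"dx": 0, "dy": 0, "dz": 0.12, "ax": 0, "ay": 0, "az": 0, "gripper": 0},
  {"dx": 0, "dy": 0, "dz": 0, "ax": 0, "ay": 0, "az": 0, "gripper": 0},
  {"dx": 0, "dy": 0, "dz": 0, "ax": 0, "ay": 0, "az": 0, "gripper": 1},
  {"dx": 0, "dy": 0, "dz": 0, "ax": 0, "ay": 0, "az": 0, "gripper": 1},
  {"dx": 0, "dy": 0, "dz": 0, "ax": 0, "ay": 0, "az": 0, "gripper": 1},
  {"dx": 0, "dy": 0, "dz": 0, "ax": 0, "ay": 0, "az": 0, "gripper": 1},
  {"dx": 0, "dy": 0, "dz": 0, "ax": 0, "ay": 0, "az": 0, "gripper": 1},
  {"dx": 0, "dy": 0, "dz": 0, "ax": 0, "ay": 0, "az": 0, "gripper": 1},
])

```text
clock: 6.62
eef_pos: [623.5, -293.7, 8.7]
eef_rot: [3.142, 0.0, 1.947]
wrist_force: [-0.1, -0.9, -0.1]
finger_gap: 49.3
finger_force: 40.0
```

>>> jog_arm([
  {"dx": 0, "dy": 0, "dz": 0, "ax": 0, "ay": 0, "az": 0, "gripper": 1},
  {"dx": 0, "dy": 0, "dz": 0, "ax": 0, "ay": 0, "az": 0, "gripper": 1},
])

```text
clock: 6.88
eef_pos: [623.5, -293.7, 8.6]
eef_rot: [3.142, -0.0, 1.947]
wrist_force: [0.5, 1.0, 0.9]
finger_gap: 49.5
finger_force: 40.0
```

>>> jog_arm([
  {"dx": 0, "dy": 0, "dz": -0.3, "ax": 0, "ay": 0, "az": 0, "gripper": 1},
  {"dx": 0, "dy": 0, "dz": -0.6, "ax": 0, "ay": 0, "az": 0, "gripper": 1},
  {"dx": 0, "dy": 0, "dz": -0.6, "ax": 0, "ay": 0, "az": 0, "gripper": 1},
  {"dx": 0, "dy": 0, "dz": 0, "ax": 0, "ay": 0, "az": 0, "gripper": 1},
  {"dx": 0, "dy": 0, "dz": 0, "ax": 0, "ay": 0, "az": 0, "gripper": 1},
])

```text
clock: 7.5
eef_pos: [623.1, -293.5, 67.8]
eef_rot: [-3.141, -0.001, 1.947]
wrist_force: [-0.4, 0.6, -0.9]
finger_gap: 49.5
finger_force: 40.0
```

Run:
```python
from h import *
from cell import manip
s,c,p=look('ivory',manip.read_state()['eef_pos'][2]-8.6,'w_held')
im=c['image'].copy()
cv2.polylines(im,[np.int32(np.round(proj(c,box(p,s['eef_pos'][2]-8.6))[[4,5,7,6]]))],True,(255,0,0),1)
cv2.imwrite('pics/w_held.png',im[...,::-1])
```

```text
clock 7.5 eef [ 623.15 -293.54   67.83] [-3.1409e+00 -8.0000e-04  1.9467e+00] F [-0.4  0.6 -0.9]
ivory [ 6.158025e+02 -2.749769e+02  3.734000e-01] err 1891 of 18833.0 | tool-frame offset of sheet centre [19.97 -0.02] az deg 0.14
```

View pics/w_held.png

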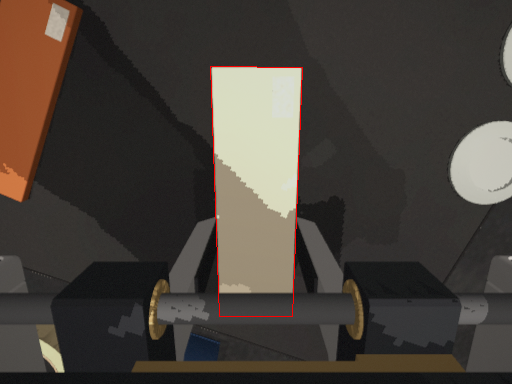

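>>> jog_arm([
  {"dx": 0.5, "dy": -0.0365, "dz": 0, "ax": 0, "ay": 0, "az": 0, "gripper": 1},
  {"dx": 0.98, "dy": -0.077, "dz": 0, "ax": 0, "ay": 0, "az": 0, "gripper": 1},
  {"dx": 0.98, "dy": -0.077, "dz": 0, "ax": 0, "ay": 0, "az": 0, "gripper": 1},
  {"dx": 0.98, "dy": -0.077, "dz": 0, "ax": 0, "ay": 0, "az": 0, "gripper": 1},
  {"dx": 0.98, "dy": -0.077, "dz": 0, "ax": 0, "ay": 0, "az": 0, "gripper": 1},
  {"dx": 0.98, "dy": -0.077, "dz": 0, "ax": 0, "ay": 0, "az": 0, "gripper": 1},
  {"dx": 0.98, "dy": -0.077, "dz": 0, "ax": 0, "ay": 0, "az": 0, "gripper": 1},
  {"dx": 0.98, "dy": -0.077, "dz": 0, "ax": 0, "ay": 0, "az": 0, "gripper": 1},
  {"dx": 0.98, "dy": -0.077, "dz": 0, "ax": 0, "ay": 0, "az": 0, "gripper": 1},
  {"dx": 0, "dy": 0, "dz": 0, "ax": 0, "ay": 0, "az": 0.53, "gripper": 1},
])

```text
clock: 8.8
eef_pos: [475.4, 8.8, 67.9]
eef_rot: [-3.14, -0.001, 1.855]
wrist_force: [0.8, -0.3, -0.5]
finger_gap: 49.3
finger_force: 40.0
```

>>> jog_arm([
  {"dx": 0, "dy": 0, "dz": 0, "ax": 0, "ay": 0, "az": 0.527, "gripper": 1},
  {"dx": 0, "dy": 0, "dz": 0.3, "ax": 0, "ay": 0, "az": 0, "gripper": 1},
  {"dx": 0, "dy": 0, "dz": 0.3, "ax": 0, "ay": 0, "az": 0, "gripper": 1},
  {"dx": 0, "dy": 0, "dz": 0, "ax": 0, "ay": 0, "az": 0, "gripper": 1},
  {"dx": 0, "dy": 0, "dz": 0, "ax": 0, "ay": 0, "az": 0, "gripper": 1},
  {"dx": 0, "dy": 0, "dz": 0, "ax": 0, "ay": 0, "az": 0, "gripper": 1},
])

```text
clock: 9.55
eef_pos: [477.0, 7.0, 44.9]
eef_rot: [3.141, 0.0, 1.762]
wrist_force: [0.1, -0.1, -1.1]
finger_gap: 49.6
finger_force: 40.0
```

```bash
cat >> h.py <<'E'
def goto(x,y,yaw):
    from cell import manip
    s=manip.read_state();w=s['eef_rot'][2];d=np.array([x,y])-s['eef_pos'][:2]
    print('at',np.round(s['eef_pos'],2),np.round(s['eef_rot'],4),'F',np.round(s['wrist_force'],1),'gap',round(s['finger_gap'],1))
    print('dx,dy mm',np.round([d@[np.cos(w),np.sin(w)],d@[np.sin(w),-np.cos(w)]],2),'az deg',round(np.degrees(w-yaw),2))
E
python3 - <<'E'
from h import *
goto(476.43,7.2,1.7629)
E
```

```text
at [476.96   6.96  44.91] [3.1411e+00 1.0000e-04 1.7625e+00] F [ 0.1 -0.1 -1.1] gap 49.6
dx,dy mm [ 0.34 -0.47] az deg -0.02
```

>>> jog_arm([
  {"dx": 0.008, "dy": -0.012, "dz": 0.1, "ax": 0, "ay": 0, "az": 0, "gripper": 1},
  {"dx": 0, "dy": 0, "dz": 0.1, "ax": 0, "ay": 0, "az": 0, "gripper": 1},
  {"dx": 0, "dy": 0, "dz": 0.1, "ax": 0, "ay": 0, "az": 0, "gripper": 1},
  {"dx": 0, "dy": 0, "dz": 0.045, "ax": 0, "ay": 0, "az": 0, "gripper": 1},
  {"dx": 0, "dy": 0, "dz": 0, "ax": 0, "ay": 0, "az": 0, "gripper": 1},
  {"dx": 0, "dy": 0, "dz": 0, "ax": 0, "ay": 0, "az": 0, "gripper": 1},
])

```text
clock: 10.3
eef_pos: [476.3, 7.2, 30.9]
eef_rot: [3.142, 0.0, 1.762]
wrist_force: [-0.9, -0.2, -0.4]
finger_gap: 49.6
finger_force: 40.0
```

Run:
```python
from h import *
goto(476.43,7.2,1.7629)
```

```text
at [476.27   7.23  30.87] [3.1415 0.     1.7622] F [-0.9 -0.2 -0.4] gap 49.6
dx,dy mm [-0.06  0.15] az deg -0.04
```

>>> jog_arm([
  {"dx": 0, "dy": 0, "dz": 0, "ax": 0, "ay": 0, "az": 0, "gripper": 0.8},
  {"dx": 0, "dy": 0, "dz": 0, "ax": 0, "ay": 0, "az": 0, "gripper": 0.4},
  {"dx": 0, "dy": 0, "dz": 0, "ax": 0, "ay": 0, "az": 0, "gripper": 0},
  {"dx": 0, "dy": 0, "dz": 0, "ax": 0, "ay": 0, "az": 0, "gripper": 0},
  {"dx": 0, "dy": 0, "dz": 0, "ax": 0, "ay": 0, "az": 0, "gripper": 0},
  {"dx": 0, "dy": 0, "dz": -0.3, "ax": 0, "ay": 0, "az": 0, "gripper": 0},
  {"dx": 0.25, "dy": 0, "dz": -1, "ax": 0, "ay": 0, "az": 0, "gripper": 0},
  {"dx": 0.25, "dy": 0, "dz": -1, "ax": 0, "ay": 0, "az": 0, "gripper": 0},
  {"dx": 0, "dy": 0, "dz": -0.6, "ax": 0, "ay": 0, "az": 0, "gripper": 0},
  {"dx": 0, "dy": 0, "dz": 0, "ax": 0, "ay": 0, "az": 0, "gripper": 0},
])

```text
clock: 11.55
eef_pos: [473.2, 26.9, 148.9]
eef_rot: [3.138, 0.001, 1.762]
wrist_force: [-0.2, -0.2, 0.4]
finger_gap: 94.1
finger_force: 0.0
```

>>> jog_arm([
  {"dx": 0, "dy": 0, "dz": 0, "ax": 0, "ay": 0, "az": 0, "gripper": 0},
  {"dx": 0, "dy": 0, "dz": 0, "ax": 0, "ay": 0, "az": 0, "gripper": 0},
])

```text
clock: 11.8
eef_pos: [472.0, 26.8, 145.9]
eef_rot: [-3.14, -0.0, 1.762]
wrist_force: [-0.5, 0.0, -0.9]
finger_gap: 94.0
finger_force: 0.0
```

Run:
```python
from h import *
s,c,p=look('ivory',22,'w_iv2')
im=c['image'].copy()
cv2.imwrite('pics/w_iv2c.png',cv2.resize(im[70:290,170:340,::-1],None,fx=2.7,fy=2.7,interpolation=cv2.INTER_CUBIC))
goto(422,-280,np.pi/2-.06)
```

```text
clock 11.8 eef [471.97  26.79 145.87] [-3.1398e+00 -4.0000e-04  1.7620e+00] F [-0.5  0.  -0.9]
ivory [4.531122e+02 3.238300e+01 3.282000e-01] err 9715 of 17445.0 | tool-frame offset of sheet centre [  9.07 -17.45] az deg -7.85
at [472.06  26.78 145.98] [-3.1400e+00 -3.0000e-04  1.7621e+00] F [ 0.3 -0.   0.2] gap 94.1
dx,dy mm [-291.67 -107.46] az deg 14.4
```

View pics/w_iv2c.png

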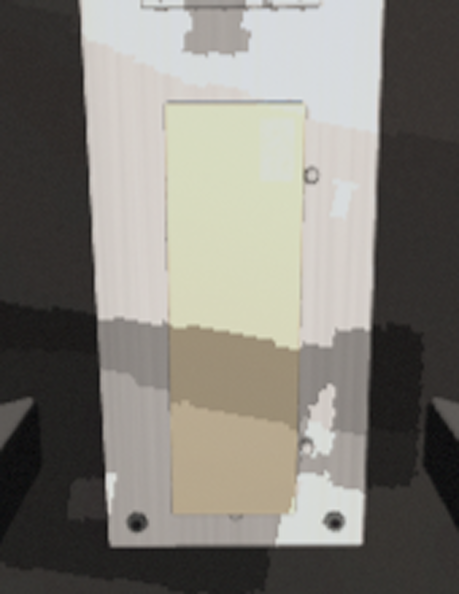

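>>> jog_arm([
  {"dx": -0.911, "dy": -0.336, "dz": 0, "ax": 0, "ay": 0, "az": 0, "gripper": 0},
  {"dx": -0.911, "dy": -0.336, "dz": 0, "ax": 0, "ay": 0, "az": 0, "gripper": 0},
  {"dx": -0.911, "dy": -0.336, "dz": 0, "ax": 0, "ay": 0, "az": 0, "gripper": 0},
  {"dx": -0.911, "dy": -0.336, "dz": 0, "ax": 0, "ay": 0, "az": 0, "gripper": 0},
  {"dx": -0.911, "dy": -0.336, "dz": 0, "ax": 0, "ay": 0, "az": 0, "gripper": 0},
  {"dx": -0.911, "dy": -0.336, "dz": 0.1, "ax": 0, "ay": 0, "az": 0, "gripper": 0},
  {"dx": -0.911, "dy": -0.336, "dz": 0.2, "ax": 0, "ay": 0, "az": 0, "gripper": 0},
  {"dx": -0.911, "dy": -0.336, "dz": 0.24, "ax": 0, "ay": 0, "az": 0, "gripper": 0},
  {"dx": 0, "dy": 0, "dz": 0, "ax": 0, "ay": 0, "az": 0.72, "gripper": 0},
  {"dx": 0, "dy": 0, "dz": 0, "ax": 0, "ay": 0, "az": 0.72, "gripper": 0},
])

```text
clock: 13.1
eef_pos: [421.8, -280.1, 124.3]
eef_rot: [-3.14, -0.001, 1.506]
wrist_force: [0.4, -0.3, -0.0]
finger_gap: 94.0
finger_force: 0.0
```

>>> jog_arm([
  {"dx": 0, "dy": 0, "dz": 0, "ax": 0, "ay": 0, "az": 0, "gripper": 0},
  {"dx": 0, "dy": 0, "dz": 0, "ax": 0, "ay": 0, "az": 0, "gripper": 0},
  {"dx": 0, "dy": 0, "dz": 0, "ax": 0, "ay": 0, "az": 0, "gripper": 0},
])

```text
clock: 13.48
eef_pos: [422.3, -279.7, 125.1]
eef_rot: [-3.141, -0.0, 1.513]
wrist_force: [0.0, -0.5, -0.2]
finger_gap: 94.6
finger_force: 0.0
```

Run:
```python
from h import *
import pickle
s,c=pickle.load(open('pics/w_iv2.pkl','rb'))
uv=np.array([[166,102],[306,102],[295,513],[173,514]])
P=unproj(c,(uv+.5)/2.7-.5+[170,70],30)[:,:2];d=P[:2].sum(0)-P[2:].sum(0)
print(np.round(P,1).tolist(),P.mean(0),'t',np.arctan2(-d[0],d[1]),np.linalg.norm(d)/2)
look('amber',0,'w_amb')
```

```text
[[433.5, 101.1], [481.7, 110.4], [511.4, -46.1], [463.2, -56.0]] [472.4245245   27.34963959] t 0.1870588611862647 159.63330221684146
clock 13.475 eef [ 422.35 -279.69  125.15] [-3.1415e+00 -1.0000e-04  1.5127e+00] F [ 0.  -0.5 -0.2]
amber [ 4.211640e+02 -2.801116e+02 -7.710000e-02] err 179 of 7686.0 | tool-frame offset of sheet centre [-0.49 -1.15] az deg 1.09
```

>>> jog_arm([
  {"dx": -0.512, "dy": -0.029, "dz": 0.7, "ax": 0, "ay": 0, "az": 0.109, "gripper": 0},
  {"dx": 0, "dy": 0, "dz": 0.9, "ax": 0, "ay": 0, "az": 0, "gripper": 0},
  {"dx": 0, "dy": 0, "dz": 0.7, "ax": 0, "ay": 0, "az": 0, "gripper": 0},
  {"dx": 0, "dy": 0, "dz": 0.5, "ax": 0, "ay": 0, "az": 0, "gripper": 0},
  {"dx": 0, "dy": 0, "dz": 0, "ax": 0, "ay": 0, "az": 0, "gripper": 0},
  {"dx": 0, "dy": 0, "dz": 0, "ax": 0, "ay": 0, "az": 0, "gripper": 0},
  {"dx": 0, "dy": 0, "dz": 0, "ax": 0, "ay": 0, "az": 0, "gripper": 0},
])

```text
clock: 14.4
eef_pos: [420.4, -300.5, 14.2]
eef_rot: [3.14, 0.001, 1.492]
wrist_force: [0.8, -0.6, 0.2]
finger_gap: 93.6
finger_force: 0.0
```

>>> jog_arm([
  {"dx": 0, "dy": 0, "dz": 0.11, "ax": 0, "ay": 0, "az": 0, "gripper": 0},
  {"dx": 0, "dy": 0, "dz": 0, "ax": 0, "ay": 0, "az": 0, "gripper": 0},
  {"dx": 0, "dy": 0, "dz": 0, "ax": 0, "ay": 0, "az": 0, "gripper": 1},
  {"dx": 0, "dy": 0, "dz": 0, "ax": 0, "ay": 0, "az": 0, "gripper": 1},
  {"dx": 0, "dy": 0, "dz": 0, "ax": 0, "ay": 0, "az": 0, "gripper": 1},
  {"dx": 0, "dy": 0, "dz": 0, "ax": 0, "ay": 0, "az": 0, "gripper": 1},
  {"dx": 0, "dy": 0, "dz": 0, "ax": 0, "ay": 0, "az": 0, "gripper": 1},
  {"dx": 0, "dy": 0, "dz": 0, "ax": 0, "ay": 0, "az": 0, "gripper": 1},
  {"dx": 0, "dy": 0, "dz": 0, "ax": 0, "ay": 0, "az": 0, "gripper": 1},
])

```text
clock: 15.52
eef_pos: [420.0, -300.2, 8.9]
eef_rot: [3.142, 0.0, 1.492]
wrist_force: [0.3, 0.3, 0.1]
finger_gap: 49.6
finger_force: 40.0
```

Run:
```python
from cell import manip
print(manip.read_state())
```

```text
{'clock': 15.525, 'joints': array([-6.91528268e-01,  4.96640899e-01,  1.78393299e+00,  8.18213330e-06,
        8.60942470e-01, -6.12599364e-01]), 'qd': array([ 0.00118235, -0.00089753,  0.00014841, -0.00101694, -0.00064477,
        0.00045642]), 'effort': array([ 7.31864893e-04, -5.47508633e+01, -2.59772694e+01,  2.70298321e-02,
        4.79650393e-02, -1.27531041e-02]), 'eef_pos': array([ 419.96959206, -300.17867653,    8.87352333]), 'eef_rot': array([3.14152666e+00, 3.87930587e-05, 1.49186209e+00]), 'wrist_force': array([0.3463018 , 0.29511353, 0.09172774]), 'moment': array([-0.05956723,  0.08103758,  0.00666406]), 'finger_force': 39.996417760849, 'finger_gap': 49.61404138477953}
```

>>> jog_arm([
  {"dx": 0, "dy": 0, "dz": -0.4, "ax": 0, "ay": 0, "az": 0, "gripper": 1},
  {"dx": 0, "dy": 0, "dz": -0.7, "ax": 0, "ay": 0, "az": 0, "gripper": 1},
  {"dx": 0, "dy": 0, "dz": -0.7, "ax": 0, "ay": 0, "az": 0, "gripper": 1},
  {"dx": 0, "dy": 0, "dz": 0, "ax": 0, "ay": 0, "az": 0, "gripper": 1},
  {"dx": 0, "dy": 0, "dz": 0, "ax": 0, "ay": 0, "az": 0, "gripper": 1},
  {"dx": 0, "dy": 0, "dz": 0, "ax": 0, "ay": 0, "az": 0, "gripper": 1},
])

```text
clock: 16.27
eef_pos: [419.6, -299.9, 80.0]
eef_rot: [-3.14, -0.001, 1.492]
wrist_force: [-0.5, -0.0, -0.7]
finger_gap: 49.2
finger_force: 40.0
```

Run:
```python
from h import *
from cell import manip
look('amber',manip.read_state()['eef_pos'][2]-9,'w_held2')
goto(472.53+20*.189,27.1-20*.982,np.pi/2+.190)
```

```text
clock 16.275 eef [ 419.56 -299.86   79.97] [-3.1403e+00 -9.0000e-04  1.4919e+00] F [-0.5 -0.  -0.7]
amber [ 4.208420e+02 -2.794859e+02 -7.690000e-02] err 1914 of 18953.0 | tool-frame offset of sheet centre [20.41 -0.33] az deg -0.12
at [ 419.62 -299.88   80.02] [-3.1403e+00 -9.0000e-04  1.4919e+00] F [ 0.6  0.2 -1.3] gap 49.5
dx,dy mm [310.85  32.3 ] az deg -15.41
```

>>> jog_arm([
  {"dx": 0.971, "dy": 0.101, "dz": 0, "ax": 0, "ay": 0, "az": 0, "gripper": 1},
  {"dx": 0.971, "dy": 0.101, "dz": 0, "ax": 0, "ay": 0, "az": 0, "gripper": 1},
  {"dx": 0.971, "dy": 0.101, "dz": 0, "ax": 0, "ay": 0, "az": 0, "gripper": 1},
  {"dx": 0.971, "dy": 0.101, "dz": 0, "ax": 0, "ay": 0, "az": 0, "gripper": 1},
  {"dx": 0.971, "dy": 0.101, "dz": 0, "ax": 0, "ay": 0, "az": 0, "gripper": 1},
  {"dx": 0.971, "dy": 0.101, "dz": 0, "ax": 0, "ay": 0, "az": 0, "gripper": 1},
  {"dx": 0.971, "dy": 0.101, "dz": 0, "ax": 0, "ay": 0, "az": 0, "gripper": 1},
  {"dx": 0.971, "dy": 0.101, "dz": 0, "ax": 0, "ay": 0, "az": 0, "gripper": 1},
  {"dx": 0, "dy": 0, "dz": 0, "ax": 0, "ay": 0, "az": -0.77, "gripper": 1},
  {"dx": 0, "dy": 0, "dz": 0, "ax": 0, "ay": 0, "az": -0.77, "gripper": 1},
])

```text
clock: 17.58
eef_pos: [476.4, 7.6, 80.2]
eef_rot: [-3.141, -0.0, 1.766]
wrist_force: [-0.2, -0.1, -0.7]
finger_gap: 48.9
finger_force: 40.0
```

>>> jog_arm([
  {"dx": 0, "dy": 0, "dz": 0.35, "ax": 0, "ay": 0, "az": 0, "gripper": 1},
  {"dx": 0, "dy": 0, "dz": 0.35, "ax": 0, "ay": 0, "az": 0, "gripper": 1},
  {"dx": 0, "dy": 0, "dz": 0, "ax": 0, "ay": 0, "az": 0, "gripper": 1},
  {"dx": 0, "dy": 0, "dz": 0, "ax": 0, "ay": 0, "az": 0, "gripper": 1},
  {"dx": 0, "dy": 0, "dz": 0, "ax": 0, "ay": 0, "az": 0, "gripper": 1},
])

```text
clock: 18.2
eef_pos: [476.9, 7.0, 53.2]
eef_rot: [3.141, 0.0, 1.76]
wrist_force: [0.8, -0.9, -1.6]
finger_gap: 48.9
finger_force: 40.0
```

Run:
```python
from h import *
goto(472.53+20.1*.189,27.1-20.1*.982,np.pi/2+.190)
```

```text
at [476.88   7.    53.16] [3.1410e+00 2.0000e-04 1.7602e+00] F [ 0.8 -0.9 -1.6] gap 48.9
dx,dy mm [ 0.46 -0.48] az deg -0.04
```

>>> jog_arm([
  {"dx": 0.008, "dy": -0.01, "dz": 0.1, "ax": 0, "ay": 0, "az": 0, "gripper": 1},
  {"dx": 0, "dy": 0, "dz": 0.1, "ax": 0, "ay": 0, "az": 0, "gripper": 1},
  {"dx": 0, "dy": 0, "dz": 0.1, "ax": 0, "ay": 0, "az": 0, "gripper": 1},
  {"dx": 0, "dy": 0, "dz": 0.045, "ax": 0, "ay": 0, "az": 0, "gripper": 1},
  {"dx": 0, "dy": 0, "dz": 0, "ax": 0, "ay": 0, "az": 0, "gripper": 1},
  {"dx": 0, "dy": 0, "dz": 0, "ax": 0, "ay": 0, "az": 0, "gripper": 1},
])

```text
clock: 18.95
eef_pos: [476.2, 7.3, 39.1]
eef_rot: [3.141, 0.0, 1.761]
wrist_force: [0.4, 0.5, -0.5]
finger_gap: 49.5
finger_force: 40.0
```

Run:
```python
from h import *
goto(472.53+20.1*.189,27.1-20.1*.982,np.pi/2+.190)
```

```text
at [476.24   7.29  39.05] [3.1415 0.     1.7606] F [ 0.4  0.5 -0.5] gap 49.5
dx,dy mm [0.06 0.1 ] az deg -0.01
```

>>> jog_arm([
  {"dx": 0, "dy": 0, "dz": 0, "ax": 0, "ay": 0, "az": 0, "gripper": 0.8},
  {"dx": 0, "dy": 0, "dz": 0, "ax": 0, "ay": 0, "az": 0, "gripper": 0.4},
  {"dx": 0, "dy": 0, "dz": 0, "ax": 0, "ay": 0, "az": 0, "gripper": 0},
  {"dx": 0, "dy": 0, "dz": 0, "ax": 0, "ay": 0, "az": 0, "gripper": 0},
  {"dx": 0, "dy": 0, "dz": 0, "ax": 0, "ay": 0, "az": 0, "gripper": 0},
  {"dx": 0, "dy": 0, "dz": -0.3, "ax": 0, "ay": 0, "az": 0, "gripper": 0},
  {"dx": 0.25, "dy": 0, "dz": -1, "ax": 0, "ay": 0, "az": 0, "gripper": 0},
  {"dx": 0.25, "dy": 0, "dz": -1, "ax": 0, "ay": 0, "az": 0, "gripper": 0},
  {"dx": 0, "dy": 0, "dz": -0.6, "ax": 0, "ay": 0, "az": 0, "gripper": 0},
  {"dx": 0, "dy": 0, "dz": 0, "ax": 0, "ay": 0, "az": 0, "gripper": 0},
])

```text
clock: 20.2
eef_pos: [473.2, 27.0, 157.1]
eef_rot: [3.138, 0.001, 1.761]
wrist_force: [0.1, -0.3, -0.1]
finger_gap: 93.8
finger_force: 0.0
```

>>> jog_arm([
  {"dx": 0, "dy": 0, "dz": 0, "ax": 0, "ay": 0, "az": 0, "gripper": 0},
  {"dx": 0, "dy": 0, "dz": 0, "ax": 0, "ay": 0, "az": 0, "gripper": 0},
])

```text
clock: 20.45
eef_pos: [472.0, 26.9, 154.1]
eef_rot: [-3.14, -0.0, 1.761]
wrist_force: [-0.1, 0.0, -0.2]
finger_gap: 93.8
finger_force: 0.0
```

Run:
```python
from h import *
from cell import cams
s,c,p=look('amber',30,'w_am2')
a=cv2.resize(c['image'][70:290,170:340],(460,595),interpolation=cv2.INTER_CUBIC)
c=cams.camera('scene')
u=proj(c,[[440,170,100]])[0].astype(int);print(u)
b=cv2.resize(c['image'][u[1]-70:u[1]+70,u[0]-40:u[0]+40],(340,595),interpolation=cv2.INTER_CUBIC)
cv2.imwrite('pics/am2.png',np.hstack([a,b])[...,::-1])
```

```text
clock 20.45 eef [472.    26.85 154.08] [-3.1399e+00 -3.0000e-04  1.7606e+00] F [-0.1  0.  -0.2]
amber [4.72149e+02 2.70324e+01 1.92700e-01] err 162 of 7429.0 | tool-frame offset of sheet centre [0.15 0.18] az deg -0.17
[187 166]
```

View pics/am2.png

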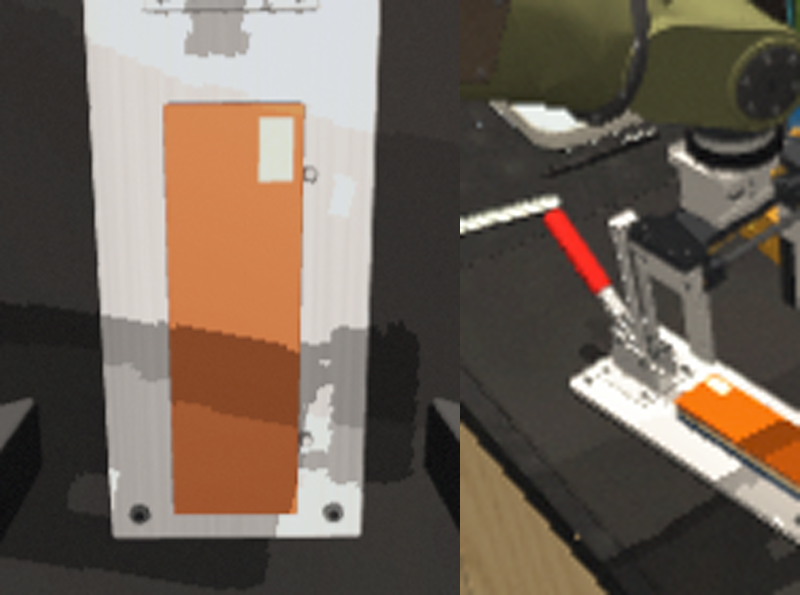

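>>> jog_arm([
  {"dx": 0, "dy": 0, "dz": -1, "ax": 0, "ay": 0, "az": 0, "gripper": 1},
  {"dx": 0, "dy": 0, "dz": -1, "ax": 0, "ay": 0, "az": 0, "gripper": 1},
  {"dx": 0, "dy": 0, "dz": -0.8, "ax": 0, "ay": 0, "az": 0, "gripper": 1},
  {"dx": 1, "dy": 0, "dz": 0, "ax": 0, "ay": 0, "az": 0, "gripper": 1},
  {"dx": 1, "dy": 0, "dz": 0, "ax": 0, "ay": 0, "az": 0, "gripper": 1},
  {"dx": 1, "dy": 0, "dz": 0, "ax": 0, "ay": 0, "az": 0, "gripper": 1},
  {"dx": 1, "dy": 0, "dz": 0, "ax": 0, "ay": 0, "az": 0, "gripper": 1},
  {"dx": 1, "dy": 0, "dz": 0, "ax": 0, "ay": 0, "az": 0, "gripper": 1},
  {"dx": 1, "dy": 0, "dz": 0, "ax": 0, "ay": 0, "az": 0, "gripper": 1},
  {"dx": 0, "dy": 0, "dz": 0, "ax": 0, "ay": 0, "az": 0, "gripper": 1},
])

```text
clock: 21.8
eef_pos: [426.4, 264.3, 266.3]
eef_rot: [-3.14, 0.0, 1.763]
wrist_force: [0.5, 0.5, 0.3]
finger_gap: 0.8
finger_force: 0.0
```

>>> jog_arm([
  {"dx": 0, "dy": 0, "dz": 0.6, "ax": 0, "ay": 0, "az": 0, "gripper": 1},
  {"dx": 0, "dy": 0, "dz": 0.8, "ax": 0, "ay": 0, "az": 0, "gripper": 1},
  {"dx": 0, "dy": 0, "dz": 0.4, "ax": 0, "ay": 0, "az": 0, "gripper": 1},
  {"dx": 0, "dy": 0, "dz": 0, "ax": 0, "ay": 0, "az": 0, "gripper": 1},
  {"dx": 0, "dy": 0, "dz": 0, "ax": 0, "ay": 0, "az": 0, "gripper": 1},
])

```text
clock: 22.42
eef_pos: [427.7, 262.6, 196.1]
eef_rot: [3.14, -0.0, 1.76]
wrist_force: [0.1, -0.0, -0.4]
finger_gap: 0.9
finger_force: 0.0
```

Run:
```python
from h import *
from cell import cams,manip
c=cams.camera('wrist');s=manip.read_state();print(s['eef_pos'],s['wrist_force'],s['finger_gap'])
im=c['image'].copy();h=cv2.cvtColor(im,cv2.COLOR_RGB2HSV)
m=((h[...,0]<4)|(h[...,0]>175))&(h[...,1]>180)&(h[...,2]>80)
v,u=np.nonzero(m);print(len(u),u.min(),u.max(),v.min(),v.max())
tip=s['eef_pos']+[0,0,-8];q=proj(c,[tip])[0];print('tip',q)
cv2.circle(im,tuple(int(x) for x in np.round(q)),3,(0,255,0),1)
cv2.imwrite('pics/hand.png',im[...,::-1])
```

```text
[427.62150258 262.70377243 196.16749786] [ 0.01139256  0.52616655 -0.21353837] 0.6009389373172919
362 241 263 188 219
tip [255.87127031 230.89049239]
```

View pics/hand.png

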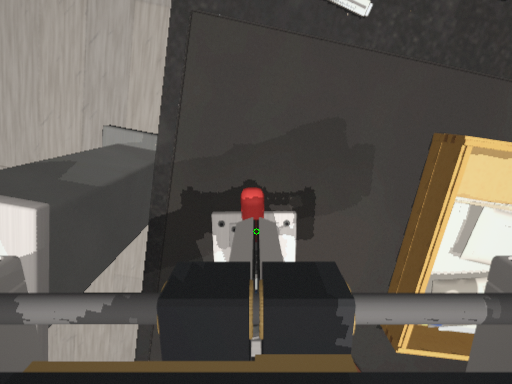

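>>> jog_arm([
  {"dx": -0.12, "dy": -0.08, "dz": 0.4, "ax": 0, "ay": 0, "az": 0, "gripper": 1},
  {"dx": 0, "dy": 0, "dz": 0.5, "ax": 0, "ay": 0, "az": 0, "gripper": 1},
  {"dx": 0, "dy": 0, "dz": 0.2, "ax": 0, "ay": 0, "az": 0, "gripper": 1},
  {"dx": 0, "dy": 0, "dz": 0.2, "ax": 0, "ay": 0, "az": 0, "gripper": 1},
  {"dx": 0, "dy": 0, "dz": 0.2, "ax": 0, "ay": 0, "az": 0, "gripper": 1},
  {"dx": 0, "dy": 0, "dz": 0.2, "ax": 0, "ay": 0, "az": 0, "gripper": 1},
  {"dx": 0, "dy": 0, "dz": 0, "ax": 0, "ay": 0, "az": 0, "gripper": 1},
])

```text
clock: 23.35
eef_pos: [424.6, 257.2, 126.4]
eef_rot: [-3.14, 0.0, 1.761]
wrist_force: [-0.6, 0.1, -0.4]
finger_gap: 0.0
finger_force: 0.0
```

```bash
cat >> h.py <<'E'
def handle():
    from cell import cams,manip
    c=cams.camera('wrist');s=manip.read_state()
    h=cv2.cvtColor(c['image'],cv2.COLOR_RGB2HSV)
    m=((h[...,0]<4)|(h[...,0]>175))&(h[...,1]>180)&(h[...,2]>60)
    v,u=np.nonzero(m);print(s['eef_pos'],s['wrist_force'],'red n',len(u),u.min(),u.max(),v.min(),v.max())
    o=np.array([472.3,27,0]);ex=np.array([.9816,.1909,0]);ey=np.array([-.1909,.9816,0])
    for a in np.arange(0,.85,.1):
        P=[o+ey*(160+128*np.cos(a)+k*np.sin(a))+[0,0,58+128*np.sin(a)-k*np.cos(a)] for k in(-8.5,8.5)]
        print(round(a,2),np.round(proj(c,P),1).tolist())
E
python3 -c "
from h import *
handle()"
```

```text
Traceback (most recent call last):
  File "h.py", line 61, in handle
    v,u=np.nonzero(m);print(s['eef_pos'],s['wrist_force'],'red n',len(u),u.min(),u.max(),v.min(),v.max())
                                                                         ~~~~~^^
ValueError: zero-size array to reduction operation minimum which has no identity
```

Run:
```python
from h import *
from cell import cams
a=cams.camera('wrist')['image'][120:384,150:362];a=cv2.resize(a,(400,498))
c=cams.camera('scene');u=proj(c,[[430,220,100]])[0].astype(int)
b=cv2.resize(c['image'][u[1]-60:u[1]+65,max(0,u[0]-50):u[0]+50],(398,498),interpolation=cv2.INTER_CUBIC)
cv2.imwrite('pics/h2.png',np.hstack([a,b])[...,::-1])
```

```text
(no output)
```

View pics/h2.png

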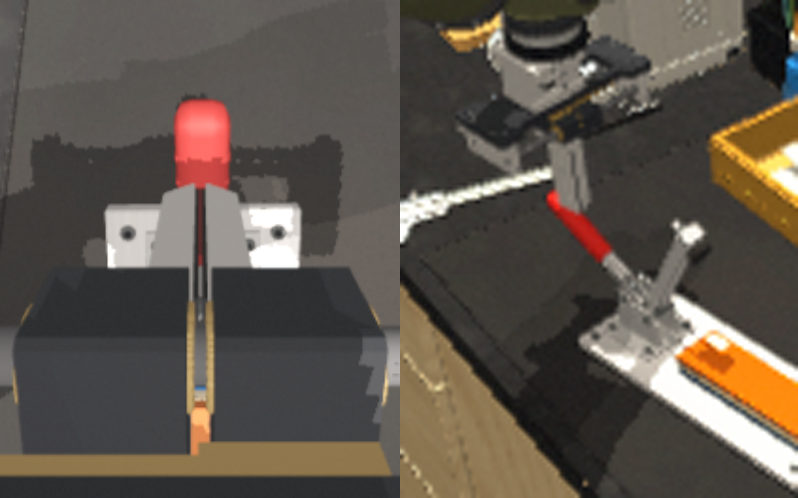

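>>> jog_arm([
  {"dx": 0, "dy": 0, "dz": 0.2, "ax": 0, "ay": 0, "az": 0, "gripper": 1},
  {"dx": 0, "dy": 0, "dz": 0.2, "ax": 0, "ay": 0, "az": 0, "gripper": 1},
  {"dx": 0, "dy": 0, "dz": 0.2, "ax": 0, "ay": 0, "az": 0, "gripper": 1},
  {"dx": 0, "dy": 0, "dz": 0.2, "ax": 0, "ay": 0, "az": 0, "gripper": 1},
  {"dx": 0, "dy": 0, "dz": 0.2, "ax": 0, "ay": 0, "az": 0, "gripper": 1},
  {"dx": 0, "dy": 0, "dz": 0.1, "ax": 0, "ay": 0, "az": 0, "gripper": 1},
  {"dx": 0, "dy": 0, "dz": 0, "ax": 0, "ay": 0, "az": 0, "gripper": 1},
])

```text
clock: 24.38
eef_pos: [424.8, 257.2, 82.8]
eef_rot: [-3.141, 0.0, 1.761]
wrist_force: [-0.1, 0.5, -0.5]
finger_gap: 0.3
finger_force: 0.0
```

>>> jog_arm([
  {"dx": 0, "dy": 0, "dz": 0.06, "ax": 0, "ay": 0, "az": 0, "gripper": 1},
  {"dx": 0, "dy": 0, "dz": 0, "ax": 0, "ay": 0, "az": 0, "gripper": 1},
])

```text
clock: 24.62
eef_pos: [425.0, 257.3, 80.7]
eef_rot: [3.141, -0.0, 1.761]
wrist_force: [0.3, -0.3, 0.2]
finger_gap: 0.4
finger_force: 0.0
```

>>> jog_arm([
  {"dx": 0, "dy": 0, "dz": 0.06, "ax": 0, "ay": 0, "az": 0, "gripper": 1},
  {"dx": 0, "dy": 0, "dz": 0.05, "ax": 0, "ay": 0, "az": 0, "gripper": 1},
  {"dx": 0, "dy": 0, "dz": 0, "ax": 0, "ay": 0, "az": 0, "gripper": 1},
])

```text
clock: 25.0
eef_pos: [424.8, 257.2, 76.1]
eef_rot: [-3.141, 0.0, 1.761]
wrist_force: [-0.6, 0.6, -0.9]
finger_gap: 0.5
finger_force: 0.0
```

>>> jog_arm([
  {"dx": 0, "dy": 0, "dz": 0.04, "ax": 0, "ay": 0, "az": 0, "gripper": 1},
  {"dx": 0, "dy": 0, "dz": 0, "ax": 0, "ay": 0, "az": 0, "gripper": 1},
])

```text
clock: 25.25
eef_pos: [424.9, 257.2, 74.5]
eef_rot: [-3.141, 0.0, 1.761]
wrist_force: [-0.4, -0.2, 0.5]
finger_gap: 0.3
finger_force: 0.0
```

>>> jog_arm([
  {"dx": 0, "dy": 0, "dz": 0.03, "ax": 0, "ay": 0, "az": 0, "gripper": 1},
  {"dx": 0, "dy": 0, "dz": 0, "ax": 0, "ay": 0, "az": 0, "gripper": 1},
])

```text
clock: 25.5
eef_pos: [425.0, 257.3, 73.9]
eef_rot: [3.141, -0.0, 1.761]
wrist_force: [-2.8, -1.2, 7.0]
finger_gap: 0.6
finger_force: 3.6
```

>>> jog_arm([
  {"dx": 0, "dy": 0, "dz": 0.03, "ax": 0, "ay": 0, "az": 0, "gripper": 1},
  {"dx": 0, "dy": 0, "dz": 0, "ax": 0, "ay": 0, "az": 0, "gripper": 1},
])

```text
clock: 25.75
eef_pos: [425.1, 257.4, 73.7]
eef_rot: [3.141, -0.0, 1.761]
wrist_force: [-8.1, -3.8, 21.0]
finger_gap: 0.4
finger_force: 10.2
```

Contact at the expected stop height, 21 N on the shut handle. I'll back off and verify.

>>> jog_arm([
  {"dx": 0, "dy": 0, "dz": -0.2, "ax": 0, "ay": 0, "az": 0, "gripper": 1},
  {"dx": 0, "dy": 0, "dz": -1, "ax": 0, "ay": 0, "az": 0, "gripper": 1},
  {"dx": 0, "dy": 0, "dz": -1, "ax": 0, "ay": 0, "az": 0, "gripper": 1},
  {"dx": 0, "dy": 0, "dz": -1, "ax": 0, "ay": 0, "az": 0, "gripper": 1},
  {"dx": 0, "dy": 0, "dz": -0.6, "ax": 0, "ay": 0, "az": 0, "gripper": 1},
  {"dx": 0, "dy": 0, "dz": 0, "ax": 0, "ay": 0, "az": 0, "gripper": 1},
  {"dx": 0, "dy": 0, "dz": 0, "ax": 0, "ay": 0, "az": 0, "gripper": 1},
  {"dx": 0, "dy": 0, "dz": 0, "ax": 0, "ay": 0, "az": 0, "gripper": 1},
])

```text
clock: 26.75
eef_pos: [424.6, 257.1, 223.1]
eef_rot: [-3.14, 0.001, 1.761]
wrist_force: [0.1, 0.1, -0.4]
finger_gap: 0.8
finger_force: 0.0
```

Run:
```python
from h import *
from cell import cams
b=[]
c=cams.camera('scene');u=proj(c,[[450,130,50]])[0].astype(int)
b.append(cv2.resize(c['image'][u[1]-65:u[1]+85,max(0,u[0]-80):u[0]+70],(400,400),interpolation=cv2.INTER_CUBIC))
c=cams.camera('top');u=proj(c,[[450,130,50]])[0].astype(int)
b.append(cv2.resize(c['image'][u[1]-75:u[1]+75,u[0]-60:u[0]+90],(400,400),interpolation=cv2.INTER_CUBIC))
cv2.imwrite('pics/end.png',np.hstack(b)[...,::-1])
```

```text
(no output)
```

View pics/end.png

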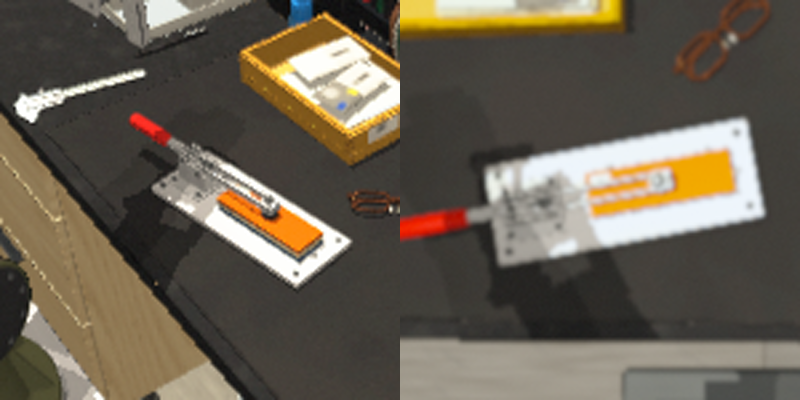

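The clamp is shut: the arm lies over the pile with its foot at the centre, the red handle is level, and the robot is clear.

```bash
python3 -c "
from cell import job
print(job.sign_off())"
```

```text
the job is handed in; nothing more can be done
None
```

I laid the ivory sheet on the blue one and the amber on top (offsets about 0.5 mm in the camera images), pushed the handle down to its stop so the foot holds the pile, kept the arm away from the spectacles and tape roll, and handed in at about 27 s; the sign-off returned no verdict.

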